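Hang the second shelf bracket and lay the batten

TASK

Finish the little bench shelf: take the loose bracket from the side table, hook it into both slots of the empty upright and press it down from above until it is fully home and the spring catch has snapped over its ears. Then lay the long wooden batten flat across the two bracket arms, parallel to the rack and centred so that both ends overhang about equally, let go, and leave everything else where it is.

Things in the scene. Friction and masses are not known exactly. Their poses are not given: they have to be found in the camera images.
- bracket: loose grey metal shelf bracket, 184 x 44 x 148 mm, 0.3 kg, standing the way up it is used. Origin: middle of the lower edge of its back plate's rear face; x from arm to back plate (the way the hooks point), z up. Back plate 5 mm thick, 44 wide, 148 high; in each side edge a notch (z 4..16 mm, 10 deep) leaves a 4 mm high ear under it
- bracket_grip (a point): middle of the bracket's arm, at x -95, z 15 mm of the bracket: where to pinch it across, clear of the tall back plate (it balances at x -68); axes as the bracket. The arm is a tube 20 mm wide (y), z 0..30 mm, x -173..-5, with an 8 mm high stop on its front end (last 4 mm) and a sloping brace at the back plate (to x -30, up to z 55)
- bracket_top (a point): where to press: middle of the upper face of the bracket's folded top edge, at x -8, z 148 mm of the bracket; the fold is 16 mm deep (x -16..0), 44 mm wide, its top level with nothing above it
- bracket_hook (a point): middle of the neck of the bracket's lower hook, at x 2, z 33 mm of the bracket; the upper hook is 60 mm above it. Each hook is 8 mm thick (y): a neck 10 mm high that runs 10.5 mm out behind the back plate, with a lip (x 5.5..10.5) hanging 20 mm below the neck
- upright_empty: the upright without bracket, fixed, a grey slotted channel 50 mm wide, 194 mm high, left or right on the rack. Origin: middle of its front face at the foot, 8 mm above the bench; x into the face, away from the robot, z up. Front sheet 4 mm thick with two slots 18 mm wide, at z 78..126 and 138..186 mm; the lowest 8 mm of each narrow to 10 mm. Foot plate 4 mm high, 24 mm to the front
- seat (a point): where the bracket's origin must end: on the front face of the empty upright, 50 mm above its foot; axes as the upright. To hook in, hold the bracket square to the face, 29 to 37 (best 33) mm higher than this and within 4 mm sideways, push in until the back plate meets the face, then lower. The last 12 mm need a push of about 5 to 15 N, close to the upright, best on the folded top
- catch (a joint): spring catch of the empty upright: two dark wedge noses that stand 5 mm out of its front face, 5 to 13 mm above the seat, 17 mm either side of the middle. 0 = out; grows to 0.009 m as they are pushed into the face. The bracket's ears push them in on the way down; they snap out into its notches, over the ears, when it is home
- upright_full: the other upright, 150 mm beside the empty one, equal in shape, with an equal bracket (fixed) already locked in at the right height: it shows the finished state. Origin and axes as for the empty upright; its arm reaches 173 mm in front of the face, is 20 mm wide, upper face 80 mm above the foot
- rack: fixed dark base plate, 96 x 224 x 8 mm, carrying the two uprights. Origin: on the bench, midway between the uprights' front faces; x away from the robot through the faces, y to the left along the rack; the uprights stand at y +75 and -75 mm
- shelf_mid (a point): midway between the two arms, 85 mm in front of the uprights' faces, at the height of the arms' upper faces (88 mm above the bench); axes as the rack. The middle of the batten's underside should come to lie about here
- batten: long wooden batten, 50 x 200 x 30 mm, 0.35 kg, lying flat on the bench to the left, in front of a fixed grey press fixture (280 mm high; its frame stands at x 0.57 to 0.70, y 0.12 to 0.33 of the robot's frame, close to the left of the rack: keep the gripper clear of it). Origin: centre of its underside; y along its length, z up
- caliper: vernier caliper lying flat, 60 x 226 x 7 mm, origin at the middle of its underside; leave it alone
- tape_roll: roll of masking tape lying flat, 73 mm across, 19 mm high, origin at the middle of its underside; leave it alone
- parts_jar: clear screw jar with a blue lid, 65 mm across, 60 mm high, origin at the middle of its underside; leave it alone
- parts_brush: small flat brush with a wooden handle, 20 x 146 x 9 mm, origin at the middle of its underside; leave it alone
- earbud_case: black rounded case, 44 x 62 x 24 mm, origin at the middle of its underside; leave it alone
- dial_gauge: round dial indicator lying on its back, 116 x 59 x 26 mm, origin at the middle of its underside; leave it alone
- water_bottle: clear bottle with a blue cap, 64 mm across, 223 mm high, origin at the middle of its underside; leave it alone
There are look-alikes about, which are no part of the job. Leave any yellow look-alike of the bracket alone.

How it is judged (in metres and radians):
On the way, in this order (a step that is already met when the one before it is completed fails the run):
1. the loose bracket is hooked into both slots of the empty upright, pressed home and locked by the catch (z of bracket in the frame of seat between -0.004 and 0.0035 m and x of bracket in the frame of seat between -0.004 and 0.003 m and y of bracket in the frame of seat between -0.006 and 0.006 m and angle between the z axis of bracket and the z axis of upright_empty, either way round below 0.06 rad and angle between the x axis of bracket and the x axis of upright_empty, either way round below 0.1 rad and value of joint catch below 0.002 m), for 0.2 s.
2. the batten lies flat across both bracket arms (z of batten in the frame of shelf_mid between -0.005 and 0.005 m and x of batten in the frame of shelf_mid between -0.055 and 0.028 m and y of batten in the frame of shelf_mid between -0.02 and 0.02 m and angle between the y axis of batten and the y axis of rack, either way round below 0.15 rad and angle between the z axis of batten and the z axis of rack, either way round below 0.04 rad), for 0.2 s.
At the end, for the whole second after the job is handed in: Bracket home: within 4 mm of the seat in height and depth, 6 mm sideways, 0.06 rad upright, 0.1 rad square; catch out (under 2 mm). Batten flat on both arms (5 mm, 0.04 rad), along the rack (0.15 rad), middle within 20 mm of midway, clear of uprights and front stops; released, at rest (all of step 1 and all of step 2 and linear speed of each of bracket, batten below 0.02 m/s and angular speed of batten below 0.2 rad/s); the robot touches nothing.
It fails at once if one of the other things on the tables is moved by more than 25 mm (distance of any of caliper, tape_roll, parts_jar, parts_brush, earbud_case, dial_gauge, water_bottle from where it was at the start of the episode above 0.025 m).
It also fails if it takes over 67 s, if anything falls off the work surface, if the arm or the gripper's body presses on something with over 40 N, if the wrist force passes 120 N, or if a joint passes its speed limit or range.

ROBOT

A 7-joint arm with a two-finger parallel gripper is mounted at the origin on a cart in front of the work surface, level with it; the furniture and walls round the work are solid. World frame = base frame: x ahead of the robot, y to its left, z up, the work surface at z = 0. Lengths are in mm, angles in rad, forces in N, time in s.
With the tool pointing down it reaches from about 400 to 875 mm from the base axis. Payload 6.5 kg.
Tool frame: the origin (TCP) lies at the very end of the fingers, on their centre line; the grasp point (between the pads) lies 19 mm behind it; z points along the fingers, y is the line along which they close (so a half turn about z gives the same grasp; the last joint's range is limited). The gripper opens to 88 mm and grips with 3 to 60 N. Pads are 18 mm wide; open, the fingers measure 123 mm over their backs; the gripper's body (75 mm by 187 mm) begins 45 mm behind the grasp point.
Start: joints at [-1.217, 0.536, -0.004, 1.538, 0.003, 1.067, -0.071], TCP at [264.92, 593.555, 238.716] pointing down, gripper open.
Joint ranges: [-2.7, 2.7], [-0.37, 2.16], [-1.27, 1.26], [0.24, 2.4], [-1.31, 4.45], [0.19, 1.91], [-2.76, 2.76]. Speed limits (rad/s): [2.39, 2.39, 3.14, 3.14, 3.14, 3.14, 3.14].

INTERFACE

Orientations are given as a unit quaternion [w, x, y, z].
In Python, from station import robot gives the robot as it stands. The module is installed in compiled form; this text tells all that it offers.
- The arm moves only by the tool play_rows, never from a script. Its argument "targets" is a list of rows, each an object of numbers: "x", "y", "z": the shift along the tool's x, y, z in mm; "wx", "wy", "wz": the turn, a rotation vector about the tool's x, y, z in units of 6 degrees (1.0 is 6 degrees); "gripper": the finger opening in mm, from 0 to 88.1. A call has 1 to 5 rows; each row is the pose to reach, as a shift and turn from the pose commanded when the call began, along the tool's axes at that moment; what a row does not reach only later rows make up. A row lasts 1/10 s, in which the tool goes at most 50 mm and 8.59 degrees, less where a joint would pass 70% of its speed; a pose out of reach is approached as far as the arm can. A call with a gripper value outside its range is refused whole. The fingers move at their own pace and stop on an object; "force" is the grip in N (left out, the last holds). Time passes only in rows, so rows that repeat a pose let the fingers close. It gives the time, the measured TCP pose, the force, the opening and the grip force at its end, in the units of the state.
- robot.state(): the state, without advancing time (a new reading comes with each control period).
- robot.capture(name): name is "scene" or "top" or "wrist"; returns a dict with "pixels" (400x640x3 uint8, blue, green, red), "K" (3x3 intrinsics, pixels), "position" and "rotation" of the camera in the world. Camera axes: x right, y up, looking along -z (the intrinsics and any distortion apply to the point x, -y, -z); pixel columns grow to the right and rows downward; lengths in mm; the calibration is good to about 2 mm. A picture is of the moment at which its call begins. There is no depth.
- robot.close_job(): hands the job in; it is judged then, once.
The state is a dict: "time_s": time; "joint_positions": joint angles; "dq": joint speeds; "joint_torque": joint torques, N m; "position": TCP position; "tool_rot": TCP orientation; "ft_force": force on the tool from outside, world axes, zero at the start; "torque": the same for the moment, N m; "width": opening from 0.0 (shut) to 1.0 (fully open); "finger_force": force on a finger pad.
Only numpy, scipy, OpenCV 4.12 (cv2) and the standard library are available. Lean on these libraries where they do the work, as an engineer would, in place of code of your own. Each camera call takes 0.05 s, during which the arm holds its last target. There are 200 camera calls.

## Working session

There is one attempt and no reset: what is moved stays moved. The work goes in short steps, Python scripts to look and compute and a tool call to move; the robot and the scene stay as the last step left them, time stands still between calls to the robot, and variables do not carry over. Pictures are saved under pics/ and viewed, at most 10 in all, crops included, and the job is handed in when it is done.

Besides the shell and the picture viewer there is one more tool, called after "Request:" as name(argument=value, ...), one argument or row to a line, values as JSON. play_rows: Moves the arm, as the interface text tells. Its arguments: {"type":"object","properties":{"targets":{"type":"array","items":{"type":"object","properties":{"x":{"type":"number"},"y":{"type":"number"},"z":{"type":"number"},"wx":{"type":"number"},"wy":{"type":"number"},"wz":{"type":"number"},"gripper":{"type":"number"}}}},"force":{"type":"number"}},"required":["targets"]}

```bash
mkdir -p pics
cat > h.py <<'E'
import numpy as np, cv2, pickle
from scipy.spatial.transform import Rotation as R
from station import robot
def cap(n,f):
    c=robot.capture(n); cv2.imwrite('pics/'+f+'.png',c['pixels']); pickle.dump(c,open('pics/'+f+'.pkl','wb')); return c
def load(f): return pickle.load(open('pics/'+f+'.pkl','rb'))
def proj(c,P):
    Rm=np.array(c['rotation']); Rm=Rm if Rm.shape==(3,3) else R.from_quat(np.roll(Rm,-1)).as_matrix()
    p=(np.atleast_2d(P)-np.array(c['position']))@Rm; p=p*[1,-1,-1]; q=p@np.array(c['K']).T; return q[:,:2]/q[:,2:]
def ray(c,uv,z):
    Rm=np.array(c['rotation']); Rm=Rm if Rm.shape==(3,3) else R.from_quat(np.roll(Rm,-1)).as_matrix()
    uv=np.atleast_2d(uv).astype(float); d=np.c_[uv,np.ones(len(uv))]@np.linalg.inv(np.array(c['K'])).T
    d=(d*[1,-1,-1])@Rm.T; o=np.array(c['position']); return o+d*((z-o[2])/d[:,2])[:,None]
def tool():
    s=robot.state(); return np.array(s['position']),R.from_quat(np.roll(s['tool_rot'],-1)),s
def to(P,yaw=None):
    "shift in tool axes to reach world P; P TCP; yaw = wanted world angle of tool y axis (mod pi), tool down"
    p,r,s=tool(); print('tcp',p.round(1),'R',r.as_matrix().round(3).tolist(),'t',round(s['time_s'],2))
    print('shift',r.inv().apply(np.array(P)-p).round(1))
    if yaw is not None:
        y=r.as_matrix()[:,1]; a=np.arctan2(y[1],y[0]); d=(yaw-a+np.pi/2)%np.pi-np.pi/2
        z=np.array([0,0,-1]); y2=np.array([np.cos(a+d),np.sin(a+d),0]); x2=np.cross(y2,z)
        print('rotvec units',(np.degrees((r.inv()*R.from_matrix(np.c_[x2,y2,z])).as_rotvec())/6).round(3))
E
python3 - <<'E'
from h import *
for n in('scene','top','wrist'):
    c=cap(n,n+'0'); print(n,c.keys(),np.array(c['position']).round(0),np.array(c['rotation']).round(3).tolist(),np.array(c['K']).tolist())
p,r,s=tool();print(s, r.as_matrix().round(3))
E
```

```text
scene dict_keys(['pixels', 'K', 'position', 'rotation']) [-301. -803. 1202.] [0.839, 0.37, -0.16, -0.364] [[469.5557304845631, 0.0, 321.39623983264346], [0.0, 469.5557304845631, 202.86798267506282], [0.0, 0.0, 1.0]]
top dict_keys(['pixels', 'K', 'position', 'rotation']) [ 397.  -11. 1706.] [-0.701, -0.037, 0.035, 0.711] [[377.8939849864601, 0.0, 317.8372642894683], [0.0, 377.8939849864601, 194.6233003369756], [0.0, 0.0, 1.0]]
wrist dict_keys(['pixels', 'K', 'position', 'rotation']) [190. 625. 386.] [0.828, -0.133, -0.085, 0.538] [[313.5832516737718, 0.0, 313.169165367705], [0.0, 313.5832516737718, 196.99552495578595], [0.0, 0.0, 1.0]]
{'time_s': 0.15, 'joint_positions': array([-1.21721088,  0.53701734, -0.00440252,  1.53860207,  0.00257801,
        1.06728898, -0.07121968]), 'dq': array([-0.00118008, -0.00142289, -0.00131525, -0.00154435,  0.00103801,
        0.00085185,  0.00327196]), 'joint_torque': array([ 1.66380287e-03, -5.71326971e+01,  9.92031433e-01, -2.51824951e+01,
       -5.61310945e-02,  1.52270158e-02,  1.28205043e-04]), 'position': array([264.75240417, 593.14198316, 238.04153882]), 'tool_rot': array([-8.84528727e-05,  2.08350046e-01,  9.78054104e-01, -6.49042339e-04]), 'ft_force': array([0.19793553, 0.05549711, 0.00634614]), 'torque': array([ 0.03152564, -0.05752975, -0.03890204]), 'finger_force': 0.0, 'width': 0.9985808720602204} [[-0.913  0.408 -0.   ]
 [ 0.408  0.913 -0.001]
 [-0.    -0.001 -1.   ]]
```

View pics/scene0.png

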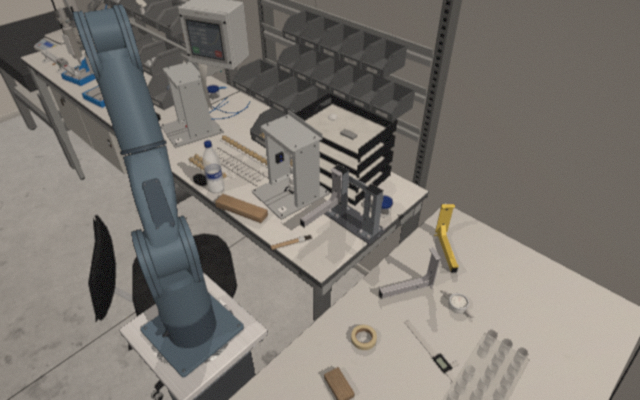

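View pics/top0.png

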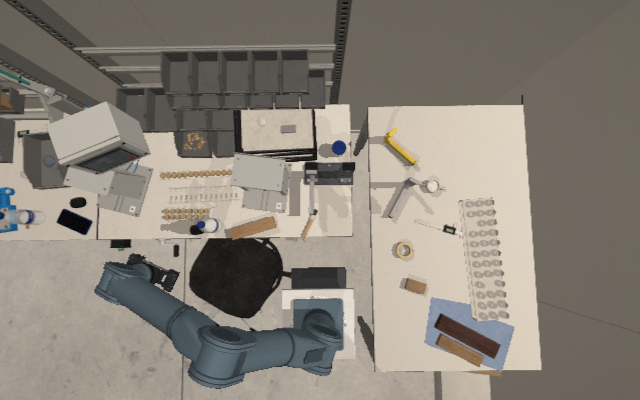

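Run:
```python
from h import *
a=load('top0')['pixels'][150:250,280:450]; b=load('scene0')['pixels'][150:300,240:480]
A=cv2.resize(a,None,fx=4.7,fy=4.7,interpolation=2); cv2.imwrite('pics/ca.png',A)
cv2.imwrite('pics/cb.png',cv2.resize(b,None,fx=3.3,fy=3.3,interpolation=2))
c=load('top0'); print(ray(c,[[305,163],[355,163],[252,228]],0).round(0), proj(c,[0,0,0]))
```

```text
[[ 716.   49.    0.]
 [ 713. -180.    0.]
 [ 424.  291.    0.]] [[317.95433232 324.01159648]]
```

View pics/ca.png

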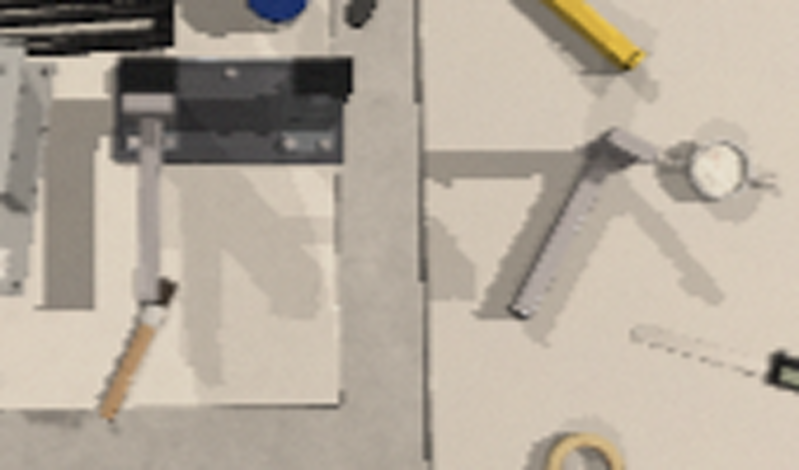

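View pics/cb.png

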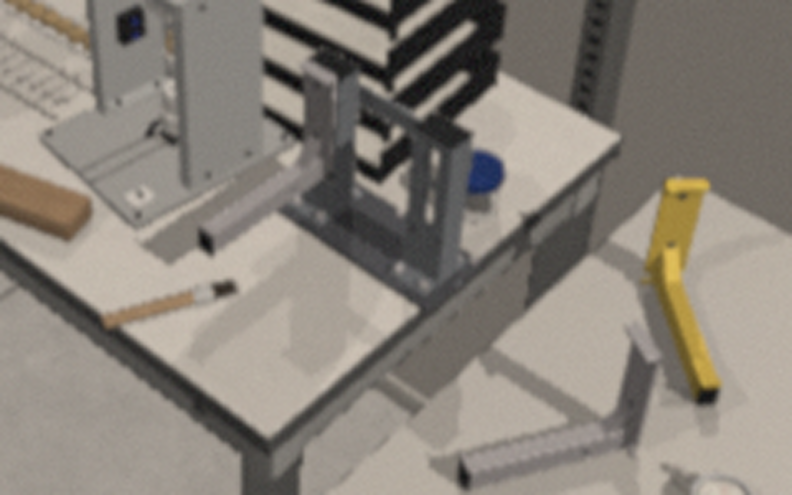

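Run:
```python
from h import *
c=load('top0'); px=lambda u,v:[u/4.7+280,v/4.7+150]
f=ray(c,px(518,313),38)[0]; t=ray(c,px(629,143),148)[0]; print('bracket front',f,'fold',t, np.linalg.norm((f-t)[:2]),np.degrees(np.arctan2(*(t-f)[1::-1])))
print('rack base',ray(c,[px(113,163),px(342,162),px(350,60)],8))
print('full arm front',ray(c,px(148,298),96), 'fold',ray(c,px(148,103),8+50+148))
print('upright empty top',ray(c,[px(322,92)],202))
s=load('scene0'); q=lambda u,v:[u/3.3+240,v/3.3+150]
print('scene: arm front',ray(s,q(465,465),35),'fold',ray(s,q(645,342),148))
print('batten',ray(c,[[230,232],[274,219],[277,225],[229,238]],30))
print(robot.state()['time_s'])
```

```text
bracket front [ 464.37747755 -325.13170211   38.        ] fold [ 608.6666999 -407.4815983  148.       ] 166.1351410331047 -29.714612012025558
rack base [[ 615.48745933   54.28344371    8.        ]
 [ 613.25424514 -166.26945496    8.        ]
 [ 712.70287218 -176.34732188    8.        ]]
full arm front [[480.38799431  20.46307092  96.        ]] fold [[641.21163507  16.25640595 206.        ]]
upright empty top [[ 649.20739347 -132.8060296   202.        ]]
scene: arm front [[ 463.7011996 -335.747125    35.       ]] fold [[ 608.7336069  -415.63080293  148.        ]]
batten [[406.81633981 382.61706074  30.        ]
 [461.38589336 188.11456914  30.        ]
 [434.69791734 174.90622342  30.        ]
 [380.54625829 386.78211722  30.        ]]
0.15
```

Request:
play_rows(
  targets=[
    {"x": -36,"y": -34,"z": -10},
    {"x": -73,"y": -68,"z": -20},
    {"x": -109,"y": -102,"z": -35},
    {"x": -146,"y": -136,"z": -35},
    {"x": -182,"y": -170,"z": -35},
  ],
)

```text
invalid input
```

Request:
play_rows(
  targets=[
    {"x": -34,"y": -32},
    {"x": -68,"y": -64},
    {"x": -102,"y": -95},
    {"x": -136,"y": -127},
    {"x": -168,"y": -158},
  ],
)

```text
invalid input
```

Request:
play_rows(
  targets=[
    {"x": -26,"y": -40},
    {"x": -52,"y": -80},
    {"x": -78,"y": -120},
    {"x": -104,"y": -160},
    {"x": -130,"y": -200},
  ],
)

```text
invalid input
```

Request:
play_rows(
  targets=[
    {"x": -26,"y": -40,"z": 10},
    {"x": -52,"y": -80,"z": 20},
    {"x": -78,"y": -120,"z": 30},
    {"x": -104,"y": -160,"z": 40},
    {"x": -130,"y": -200,"z": 50},
  ],
)

```text
invalid input
```

Request:
play_rows(
  targets=[
    {"x": -27,"y": -39,"z": 15},
    {"x": -27,"y": -39,"z": 20},
    {"x": -27,"y": -39,"z": 20},
  ],
)

```text
invalid input
```

Run:
```python
from h import *
c=cap('wrist','w1'); to([533,-368,200],np.radians(60.6)); print(tool()[2]['joint_positions'].round(2))
b=np.array([615,-414,0]); r=R.from_euler('z',-29.4,degrees=True)
im=c['pixels'].copy()
for P in [[-173,-10,30],[-173,10,30],[-173,-10,0],[-95,0,30],[0,22,148],[0,-22,148],[-16,22,148],[-16,-22,148],[-5,22,0]]:
    u=proj(c,b+r.apply(P))[0]; print(P,u.round(0)); cv2.circle(im,(int(u[0]),int(u[1])),2,(0,0,255),1) if abs(u).max()<1000 else 0
cv2.imwrite('pics/w1m.png',im)
```

```text
tcp [264.8 593.2 238.2] R [[-0.913, 0.408, -0.0], [0.408, 0.913, -0.001], [-0.0, -0.001, -1.0]] t 0.2
shift [-636.7 -768.4   39. ]
rotvec units [-0.01   0.001  0.891]
[-1.22  0.54 -0.    1.54  0.    1.07 -0.07]
[-173, -10, 30] [-136.  486.]
[-173, 10, 30] [-124.  486.]
[-173, -10, 0] [-113.  466.]
[-95, 0, 30] [-115.  515.]
[0, 22, 148] [-179.  653.]
[0, -22, 148] [-209.  652.]
[-16, 22, 148] [-184.  648.]
[-16, -22, 148] [-214.  646.]
[-5, 22, 0] [-68. 525.]
```

View pics/w1m.png

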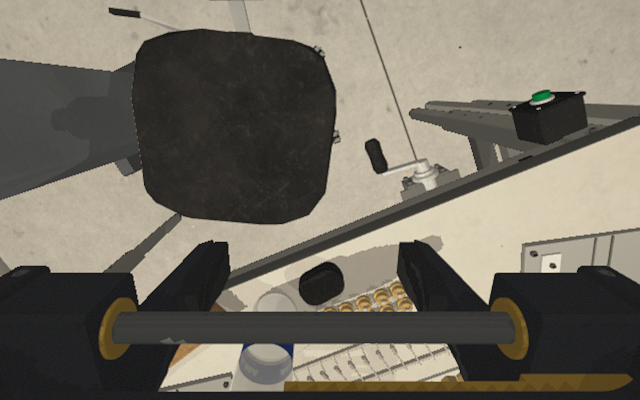

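Request:
play_rows(
  targets=[
    {"x": -36,"y": -34,"z": -10,"wx": 0,"wy": 0,"wz": 0,"gripper": 88},
    {"x": -73,"y": -68,"z": -20,"wx": 0,"wy": 0,"wz": 0,"gripper": 88},
    {"x": -109,"y": -102,"z": -35,"wx": 0,"wy": 0,"wz": 0,"gripper": 88},
    {"x": -146,"y": -136,"z": -35,"wx": 0,"wy": 0,"wz": 0,"gripper": 88},
    {"x": -182,"y": -170,"z": -35,"wx": 0,"wy": 0,"wz": 0,"gripper": 88},
  ],
  force=30,
)

```text
time_s: 0.7
position: [361.4, 365.3, 274.3]
tool_rot: [0.0, 0.208, 0.978, 0.001]
ft_force: [-0.1, -0.1, -0.3]
width: 0.996
finger_force: 0.0
```

Request:
play_rows(
  targets=[
    {"x": -34,"y": -32,"z": 0,"wx": 0,"wy": 0,"wz": 0,"gripper": 88},
    {"x": -68,"y": -64,"z": 0,"wx": 0,"wy": 0,"wz": 0,"gripper": 88},
    {"x": -102,"y": -95,"z": 0,"wx": 0,"wy": 0,"wz": 0,"gripper": 88},
    {"x": -136,"y": -127,"z": 0,"wx": 0,"wy": 0,"wz": 0,"gripper": 88},
    {"x": -168,"y": -158,"z": 0,"wx": 0,"wy": 0,"wz": 0,"gripper": 88},
  ],
  force=30,
)

```text
time_s: 1.2
position: [450.2, 152.3, 273.9]
tool_rot: [0.0, 0.208, 0.978, 0.0]
ft_force: [0.1, 0.0, -0.2]
width: 1.007
finger_force: 0.0
```

Request:
play_rows(
  targets=[
    {"x": -26,"y": -40,"z": 0,"wx": 0,"wy": 0,"wz": 0,"gripper": 88},
    {"x": -52,"y": -80,"z": 0,"wx": 0,"wy": 0,"wz": 0,"gripper": 88},
    {"x": -78,"y": -120,"z": 0,"wx": 0,"wy": 0,"wz": 0,"gripper": 88},
    {"x": -104,"y": -160,"z": 0,"wx": 0,"wy": 0,"wz": 0,"gripper": 88},
    {"x": -130,"y": -200,"z": 0,"wx": 0,"wy": 0,"wz": 0,"gripper": 88},
  ],
  force=30,
)

```text
time_s: 1.7
position: [486.8, -83.2, 273.9]
tool_rot: [0.0, 0.208, 0.978, 0.0]
ft_force: [1.5, 0.4, -0.6]
width: 0.999
finger_force: 0.0
```

Request:
play_rows(
  targets=[
    {"x": -26,"y": -40,"z": 10,"wx": 0,"wy": 0,"wz": 0,"gripper": 88},
    {"x": -52,"y": -80,"z": 20,"wx": 0,"wy": 0,"wz": 0,"gripper": 88},
    {"x": -78,"y": -120,"z": 30,"wx": 0,"wy": 0,"wz": 0,"gripper": 88},
    {"x": -104,"y": -160,"z": 40,"wx": 0,"wy": 0,"wz": 0,"gripper": 88},
    {"x": -130,"y": -200,"z": 50,"wx": 0,"wy": 0,"wz": 0,"gripper": 88},
  ],
  force=30,
)

```text
time_s: 2.2
position: [524.2, -318.6, 223.1]
tool_rot: [-0.0, 0.208, 0.978, 0.0]
ft_force: [0.2, -0.7, 0.7]
width: 0.999
finger_force: 0.0
```

Request:
play_rows(
  targets=[
    {"x": -27,"y": -39,"z": 15,"wx": 0,"wy": 0,"wz": 0.9,"gripper": 88},
    {"x": -27,"y": -39,"z": 20,"wx": 0,"wy": 0,"wz": 0.9,"gripper": 88},
    {"x": -27,"y": -39,"z": 20,"wx": 0,"wy": 0,"wz": 0.9,"gripper": 88},
  ],
  force=30,
)

```text
time_s: 2.5
position: [531.8, -364.1, 202.1]
tool_rot: [-0.001, 0.255, 0.967, 0.0]
ft_force: [-0.7, 0.6, -0.5]
width: 1.0
finger_force: 0.0
```

Run:
```python
from h import *
c=cap('wrist','w2'); to([533,-368,200],np.radians(60.6)); print(tool()[2]['joint_positions'].round(2))
b=np.array([615,-414,0]); r=R.from_euler('z',-29.4,degrees=True)
im=c['pixels'].copy()
for P in [[-173,-10,30],[-173,10,30],[-173,-10,0],[-95,0,30],[0,22,148],[0,-22,148],[-16,22,148],[-16,-22,148],[-5,22,0]]:
    u=proj(c,b+r.apply(P))[0]; print(P,u.round(0)); cv2.circle(im,(int(u[0]),int(u[1])),2,(0,0,255),1) if abs(u).max()<1000 else 0
cv2.imwrite('pics/w2m.png',im)
```

```text
tcp [ 532.6 -362.7  203. ] R [[-0.871, 0.491, -0.001], [0.491, 0.871, 0.001], [0.002, 0.001, -1.0]] t 2.55
shift [-2.9 -4.4  3. ]
rotvec units [ 0.006 -0.016 -0.003]
[ 0.23  0.6   0.44  1.6  -0.29  1.01  1.81]
[-173, -10, 30] [301. 100.]
[-173, 10, 30] [322. 100.]
[-173, -10, 0] [302.  99.]
[-95, 0, 30] [312. 177.]
[0, 22, 148] [340. 332.]
[0, -22, 148] [284. 332.]
[-16, 22, 148] [340. 315.]
[-16, -22, 148] [283. 315.]
[-5, 22, 0] [330. 242.]
```

View pics/w2m.png

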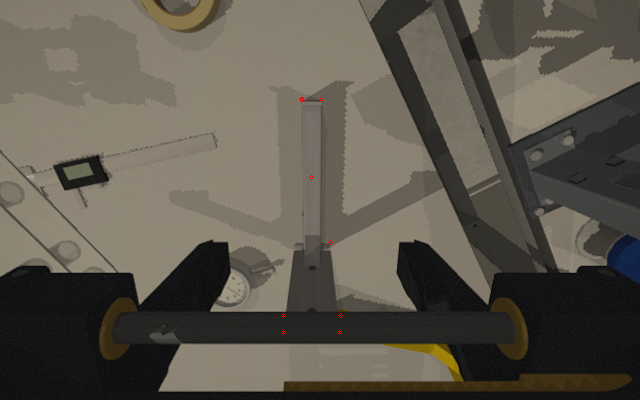

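Request:
play_rows(
  targets=[
    {"x": -4,"y": -2,"z": 45,"wx": 0,"wy": 0,"wz": 0,"gripper": 60},
    {"x": -4,"y": -2,"z": 90,"wx": 0,"wy": 0,"wz": 0,"gripper": 60},
    {"x": -4,"y": -2,"z": 135,"wx": 0,"wy": 0,"wz": 0,"gripper": 60},
    {"x": -4,"y": -2,"z": 175,"wx": 0,"wy": 0,"wz": 0,"gripper": 60},
    {"x": -4,"y": -2,"z": 196,"wx": 0,"wy": 0,"wz": 0,"gripper": 60},
  ],
  force=45,
)

```text
time_s: 3.05
position: [534.9, -363.7, 5.1]
tool_rot: [-0.002, 0.253, 0.968, 0.001]
ft_force: [-0.2, 0.6, -0.2]
width: 0.682
finger_force: 0.0
```

Request:
play_rows(
  targets=[
    {"x": 0,"y": 0,"z": 0,"wx": 0,"wy": 0,"wz": 0,"gripper": 10},
    {"x": 0,"y": 0,"z": 0,"wx": 0,"wy": 0,"wz": 0,"gripper": 10},
    {"x": 0,"y": 0,"z": 0,"wx": 0,"wy": 0,"wz": 0,"gripper": 10},
    {"x": 0,"y": 0,"z": 0,"wx": 0,"wy": 0,"wz": 0,"gripper": 10},
    {"x": 0,"y": 0,"z": 0,"wx": 0,"wy": 0,"wz": 0,"gripper": 10},
  ],
  force=45,
)

```text
time_s: 3.55
position: [536.1, -367.6, 9.1]
tool_rot: [0.001, 0.254, 0.967, -0.0]
ft_force: [1.2, 0.1, 1.6]
width: 0.247
finger_force: 0.0
```

Request:
play_rows(
  targets=[
    {"x": 0,"y": 0,"z": 3,"wx": 0,"wy": 0,"wz": 0,"gripper": 28},
    {"x": 0,"y": 0,"z": 5,"wx": 0,"wy": 0,"wz": 0,"gripper": 28},
    {"x": 0,"y": 0,"z": 5,"wx": 0,"wy": 0,"wz": 0,"gripper": 28},
    {"x": 0,"y": 0,"z": 5,"wx": 0,"wy": 0,"wz": 0,"gripper": 10},
    {"x": 0,"y": 0,"z": 5,"wx": 0,"wy": 0,"wz": 0,"gripper": 10},
  ],
  force=45,
)

```text
time_s: 4.05
position: [535.2, -367.4, 2.6]
tool_rot: [-0.0, 0.254, 0.967, -0.0]
ft_force: [0.3, 0.3, -1.5]
width: 0.227
finger_force: 45.0
```

Request:
play_rows(
  targets=[
    {"x": 0,"y": 0,"z": 0,"wx": 0,"wy": 0,"wz": 0,"gripper": 10},
    {"x": 0,"y": 0,"z": 0,"wx": 0,"wy": 0,"wz": 0,"gripper": 10},
    {"x": 0,"y": 0,"z": 0,"wx": 0,"wy": 0,"wz": 0,"gripper": 10},
  ],
  force=45,
)

```text
time_s: 4.35
position: [535.2, -367.3, 2.6]
tool_rot: [-0.0, 0.254, 0.967, 0.0]
ft_force: [-0.2, 0.1, -2.1]
width: 0.223
finger_force: 45.0
```

Request:
play_rows(
  targets=[
    {"x": 0,"y": 0,"z": -20,"wx": 0,"wy": 0,"wz": 0,"gripper": 10},
    {"x": 0,"y": 0,"z": -55,"wx": 0,"wy": 0,"wz": 0,"gripper": 10},
    {"x": 0,"y": 0,"z": -95,"wx": 0,"wy": 0,"wz": 0,"gripper": 10},
    {"x": 0,"y": 0,"z": -130,"wx": 0,"wy": 0,"wz": 0,"gripper": 10},
    {"x": 0,"y": 0,"z": -150,"wx": 0,"wy": 0,"wz": 0,"gripper": 10},
  ],
  force=45,
)

```text
time_s: 4.85
position: [536.0, -367.8, 155.6]
tool_rot: [0.001, 0.254, 0.967, -0.0]
ft_force: [0.2, 1.3, -2.5]
width: 0.226
finger_force: 45.0
```

Request:
play_rows(
  targets=[
    {"x": 25,"y": 30,"z": 0,"wx": 0,"wy": 0,"wz": -0.8,"gripper": 10},
    {"x": 55,"y": 66,"z": 0,"wx": 0,"wy": 0,"wz": -1.8,"gripper": 10},
    {"x": 85,"y": 103,"z": 0,"wx": 0,"wy": 0,"wz": -2.8,"gripper": 10},
    {"x": 115,"y": 139,"z": 0,"wx": 0,"wy": 0,"wz": -3.8,"gripper": 10},
    {"x": 140,"y": 170,"z": 0,"wx": 0,"wy": 0,"wz": -4.6,"gripper": 10},
  ],
  force=45,
)

```text
time_s: 5.35
position: [495.8, -147.6, 152.5]
tool_rot: [-0.001, 0.014, 1.0, 0.001]
ft_force: [0.7, -0.0, -3.4]
width: 0.221
finger_force: 45.0
```

Request:
play_rows(
  targets=[
    {"x": 10,"y": 13,"z": 0,"wx": 0,"wy": 0,"wz": -0.3,"gripper": 10},
    {"x": 10,"y": 13,"z": 0,"wx": 0,"wy": 0,"wz": -0.3,"gripper": 10},
    {"x": 10,"y": 13,"z": 0,"wx": 0,"wy": 0,"wz": -0.3,"gripper": 10},
    {"x": 10,"y": 13,"z": 0,"wx": 0,"wy": 0,"wz": -0.3,"gripper": 10},
  ],
  force=45,
)

```text
time_s: 5.75
position: [487.8, -138.6, 152.9]
tool_rot: [0.0, 0.002, 1.0, -0.0]
ft_force: [-0.2, 1.1, -3.2]
width: 0.224
finger_force: 45.0
```

Run:
```python
from h import *
c=cap('wrist','w3'); t=cap('top','t3'); s=cap('scene','s3'); to([493,-133,150],np.radians(90)); print(tool()[2]['joint_positions'].round(2), tool()[2]['width'])
w=c['pixels'][200:400,150:500]
a=t['pixels'][140:250,270:400]; b=s['pixels'][120:270,270:420]
A=cv2.resize(a,(473,400),interpolation=2); B=cv2.resize(b,(320,320),interpolation=2)
im=np.zeros((600,800,3),np.uint8); im[:400,:473]=A; im[:320,478:798]=B; im[405:600,:320]=cv2.resize(c['pixels'],(320,200))[:195]
cv2.imwrite('pics/m3.png',im)
```

```text
tcp [ 487.6 -138.3  152.7] R [[-1.0, 0.003, 0.0], [0.003, 1.0, -0.001], [-0.0, -0.001, -1.0]] t 5.9
shift [-5.3  5.3  2.7]
rotvec units [-0.005  0.002 -0.027]
[-0.05  0.43  0.29  2.   -0.18  0.74  1.92] 0.2217529993230358
```

View pics/m3.png

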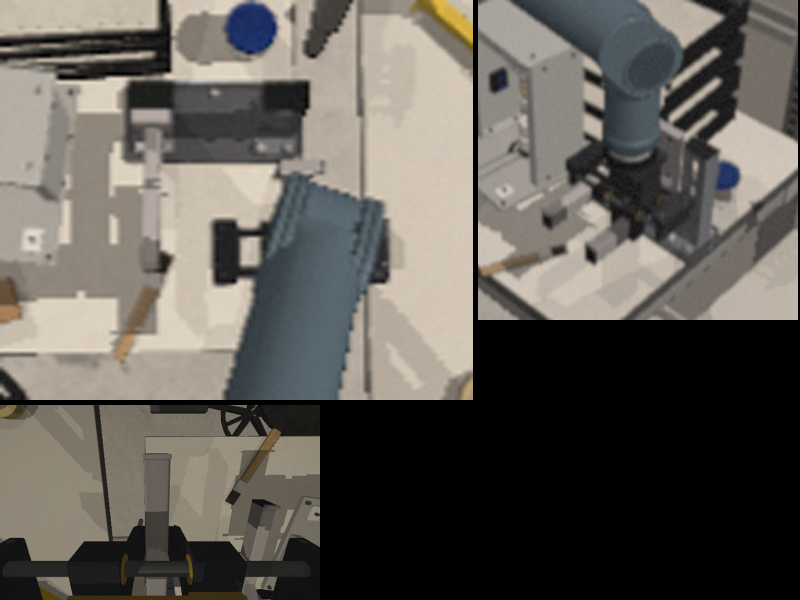

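Run:
```python
from h import *
w=load('w3')['pixels'][90:330,270:590]; t=load('t3')['pixels'][155:195,295:370]
im=np.zeros((600,800,3),np.uint8); im[:360,:480]=cv2.resize(cv2.convertScaleAbs(w,alpha=1.6),(480,360),interpolation=2)
im[365:597,:435]=cv2.resize(cv2.convertScaleAbs(t,alpha=1.6),(435,232),interpolation=2)
im[:400,490:800]=cv2.resize(cv2.convertScaleAbs(load('w3')['pixels'][180:360,470:610],alpha=2),(310,400),interpolation=2)
cv2.imwrite('pics/m4.png',im)
```

```text
(no output)
```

View pics/m4.png

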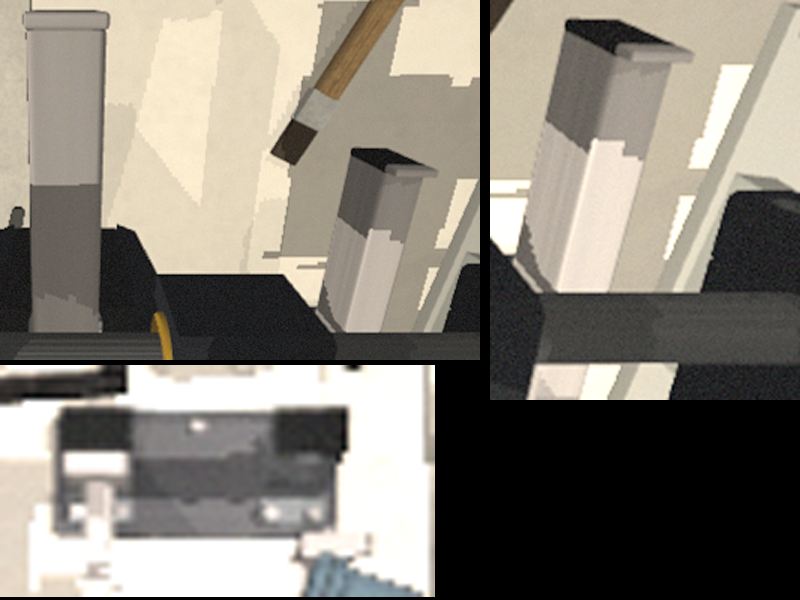

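Run:
```python
from h import *
w=load('w3'); t=load('t3')
q=lambda u,v:[470+(u-490)/2.214,180+v/2.222]; l=lambda u,v:[270+u/1.5,90+v/1.5]; tt=lambda u,v:[295+u/5.8,155+(v-365)/5.8]
L=ray(w,[q(590,142),q(556,292)],88);Rr=ray(w,[q(643,157),q(609,292)],88)
print('full L',L.round(1),'R',Rr.round(1)); 
for e in(L,Rr): d=e[1]-e[0]; print(np.degrees(np.arctan2(d[1],d[0])).round(2))
print('full stop',ray(w,[q(615,56),q(690,58)],96).round(1))
E1=ray(w,[l(30,30),l(31,180),l(32,320)],180);E2=ray(w,[l(105,30),l(102.5,180),l(101,320)],180);print('loose',E1.round(1),E2.round(1))
for e in(E1,E2): d=e[2]-e[0]; print(np.degrees(np.arctan2(d[1],d[0])).round(2))
print('front stop',ray(w,l(66,14),188).round(1))
print('top: full fold',ray(t,tt(96,463.5),206).round(1),'loose fold',ray(t,tt(337,545),298).round(1))
print('upr tops full,empty',ray(t,[tt(60,454),tt(131,454),tt(273,456),tt(347,456)],202).round(1))
print('base front',ray(t,[tt(57,535),tt(332,535)],8).round(1))
```

```text
full L [[513.5  11.3  88. ]
 [574.   10.9  88. ]] R [[519.2  30.5  88. ]
 [574.   30.3  88. ]]
-0.42
-0.27
full stop [[479.8   7.6  96. ]
 [480.5  31.2  96. ]]
loose [[ 411.9 -148.2  180. ]
 [ 451.4 -149.   180. ]
 [ 496.7 -149.8  180. ]] [[ 412.  -129.7  180. ]
 [ 451.5 -129.5  180. ]
 [ 496.8 -128.9  180. ]]
-1.08
0.54
front stop [[ 408.  -139.4  188. ]]
top: full fold [[640.9  16.  206. ]] loose fold [[ 570.4 -140.9  298. ]]
upr tops full,empty [[ 648.6   41.   202. ]
 [ 647.9   -8.3  202. ]
 [ 645.  -106.8  202. ]
 [ 644.3 -158.1  202. ]]
base front [[ 617.1   50.7    8. ]
 [ 614.  -163.9    8. ]]
```

Request:
play_rows(
  targets=[
    {"x": 0,"y": 9,"z": 20,"wx": 0,"wy": 0,"wz": 0.08,"gripper": 10},
    {"x": 0,"y": 9,"z": 45,"wx": 0,"wy": 0,"wz": 0.08,"gripper": 10},
    {"x": -10,"y": 9.3,"z": 59,"wx": 0,"wy": 0,"wz": 0.08,"gripper": 10},
    {"x": -30,"y": 9.3,"z": 59,"wx": 0,"wy": 0,"wz": 0.08,"gripper": 10},
    {"x": -42,"y": 9.3,"z": 59,"wx": 0,"wy": 0,"wz": 0.08,"gripper": 10},
  ],
  force=45,
)

```text
time_s: 6.4
position: [530.7, -128.4, 93.3]
tool_rot: [0.0, 0.005, 1.0, -0.0]
ft_force: [0.7, -0.4, -2.8]
width: 0.224
finger_force: 45.0
```

Request:
play_rows(
  targets=[
    {"x": 0,"y": 0,"z": 0,"wx": 0,"wy": 0,"wz": 0,"gripper": 10},
    {"x": 0,"y": 0,"z": 0,"wx": 0,"wy": 0,"wz": 0,"gripper": 10},
    {"x": 0,"y": 0,"z": 0,"wx": 0,"wy": 0,"wz": 0,"gripper": 10},
  ],
  force=45,
)

```text
time_s: 6.7
position: [528.5, -128.1, 93.8]
tool_rot: [-0.0, 0.005, 1.0, 0.0]
ft_force: [-0.2, 0.3, -2.3]
width: 0.223
finger_force: 45.0
```

Run:
```python
from h import *
w=cap('wrist','w5'); t=cap('top','t5'); s=cap('scene','s5'); to([533,-129,93.6],np.radians(89.2))
im=np.zeros((600,800,3),np.uint8); im[:340,:480]=cv2.resize(cv2.convertScaleAbs(w['pixels'][90:330,230:570],alpha=1.6),(480,340),interpolation=2)
im[345:577,:435]=cv2.resize(cv2.convertScaleAbs(t['pixels'][155:195,295:370],alpha=1.6),(435,232),interpolation=2)
im[:540,485:800]=cv2.resize(cv2.convertScaleAbs(s['pixels'][150:258,335:398],alpha=1.6),(315,540),interpolation=2)
cv2.imwrite('pics/m5.png',im)
```

```text
tcp [ 528.9 -127.9   93.9] R [[-1.0, 0.01, -0.0], [0.01, 1.0, 0.0], [0.0, 0.0, -1.0]] t 6.85
shift [-4.1 -1.   0.3]
rotvec units [ 0.001 -0.002  0.042]
```

View pics/m5.png

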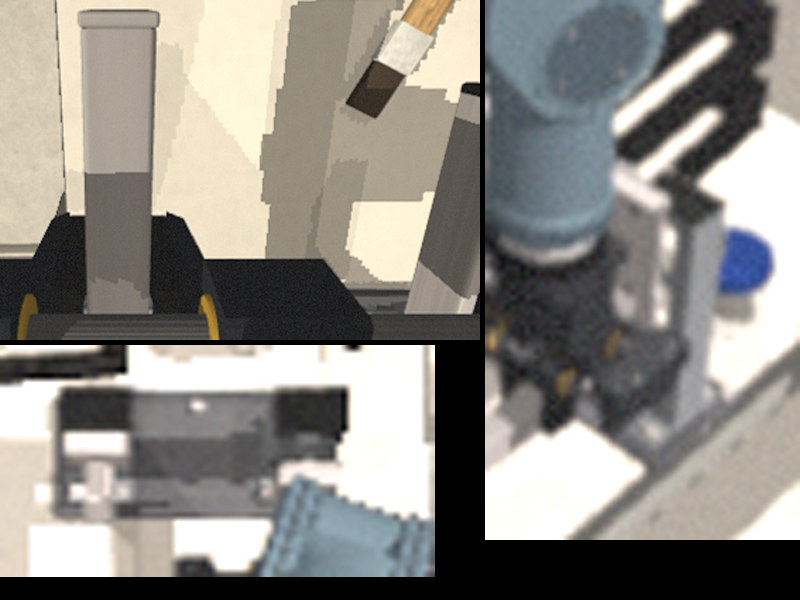

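Run:
```python
from h import *
w=load('w5'); t=load('t5')
l=lambda u,v:[230+u/1.4118,90+v/1.4167]; tt=lambda u,v:[295+u/5.8,155+(v-345)/5.8]
print('top: full fold',ray(t,tt(97,444),206).round(1),'loose fold L,R',ray(t,[tt(278,471),tt(347,471)],239).round(1),'empty top',ray(t,[tt(275,436),tt(347,436)],202).round(1))
print('loose L',ray(w,[l(83,50),l(88,300)],121).round(1),'R',ray(w,[l(156,50),l(150,300)],121).round(1),'full L/R edge',ray(w,[l(458,122),l(425,260)],88).round(1))
```

```text
top: full fold [[640.6  15.3 206. ]] loose fold L,R [[ 615.  -107.3  239. ]
 [ 614.3 -153.9  239. ]] empty top [[ 645.  -108.2  202. ]
 [ 644.3 -158.1  202. ]]
loose L [[ 458.2 -137.9  121. ]
 [ 536.6 -138.9  121. ]] R [[ 458.4 -118.5  121. ]
 [ 536.8 -119.   121. ]] full L/R edge [[487.5  -7.4  88. ]
 [543.7  -7.6  88. ]]
```

Request:
play_rows(
  targets=[
    {"x": 0,"y": -2,"z": 0,"wx": 0,"wy": 0,"wz": 0.04,"gripper": 10},
    {"x": -6,"y": -2,"z": 0,"wx": 0,"wy": 0,"wz": 0.04,"gripper": 10},
    {"x": -11,"y": -2,"z": 0,"wx": 0,"wy": 0,"wz": 0.04,"gripper": 10},
    {"x": -15,"y": -2,"z": 0,"wx": 0,"wy": 0,"wz": 0.04,"gripper": 10},
    {"x": -17,"y": -2,"z": 0,"wx": 0,"wy": 0,"wz": 0.04,"gripper": 10},
  ],
  force=45,
)

```text
time_s: 7.35
position: [547.2, -129.9, 93.7]
tool_rot: [0.0, 0.007, 1.0, -0.0]
ft_force: [-0.7, 0.1, -3.6]
width: 0.219
finger_force: 45.0
```

Request:
play_rows(
  targets=[
    {"x": -2,"y": 0,"z": 0,"wx": 0,"wy": 0,"wz": 0,"gripper": 10},
    {"x": -3,"y": 0,"z": 0,"wx": 0,"wy": 0,"wz": 0,"gripper": 10},
    {"x": -4,"y": 0,"z": 0,"wx": 0,"wy": 0,"wz": 0,"gripper": 10},
    {"x": -4,"y": 0,"z": 0,"wx": 0,"wy": 0,"wz": 0,"gripper": 10},
  ],
  force=45,
)

```text
time_s: 7.75
position: [550.5, -130.1, 93.7]
tool_rot: [0.0, 0.007, 1.0, -0.0]
ft_force: [-0.1, -0.0, -2.6]
width: 0.224
finger_force: 45.0
```

Request:
play_rows(
  targets=[
    {"x": -1,"y": 0,"z": 0,"wx": 0,"wy": 0,"wz": 0,"gripper": 10},
    {"x": -1,"y": 0,"z": 0,"wx": 0,"wy": 0,"wz": 0,"gripper": 10},
    {"x": -2,"y": 0,"z": 0,"wx": 0,"wy": 0,"wz": 0,"gripper": 10},
    {"x": -2,"y": 0,"z": 0,"wx": 0,"wy": 0,"wz": 0,"gripper": 10},
  ],
  force=45,
)

```text
time_s: 8.15
position: [552.6, -130.1, 93.7]
tool_rot: [0.0, 0.007, 1.0, -0.0]
ft_force: [0.3, -0.2, -2.8]
width: 0.222
finger_force: 45.0
```

Request:
play_rows(
  targets=[
    {"x": -1,"y": 0,"z": 0,"wx": 0,"wy": 0,"wz": 0,"gripper": 10},
    {"x": -1,"y": 0,"z": 0,"wx": 0,"wy": 0,"wz": 0,"gripper": 10},
    {"x": -2,"y": 0,"z": 0,"wx": 0,"wy": 0,"wz": 0,"gripper": 10},
    {"x": -2,"y": 0,"z": 0,"wx": 0,"wy": 0,"wz": 0,"gripper": 10},
  ],
  force=45,
)

```text
time_s: 8.55
position: [554.4, -130.1, 93.7]
tool_rot: [-0.0, 0.007, 1.0, -0.0]
ft_force: [-1.8, -0.0, -2.2]
width: 0.219
finger_force: 45.0
```

Request:
play_rows(
  targets=[
    {"x": -1,"y": 0,"z": 0,"wx": 0,"wy": 0,"wz": 0,"gripper": 10},
    {"x": -1,"y": 0,"z": 0,"wx": 0,"wy": 0,"wz": 0,"gripper": 10},
    {"x": -1,"y": 0,"z": 0,"wx": 0,"wy": 0,"wz": 0,"gripper": 10},
  ],
  force=45,
)

```text
time_s: 8.85
position: [554.6, -130.0, 93.4]
tool_rot: [-0.001, 0.007, 1.0, 0.0]
ft_force: [-2.9, 0.6, -1.1]
width: 0.222
finger_force: 45.0
```

```bash
python3 -c "
from h import *
to([0,0,0]);s=tool()[2];print(s['ft_force'],s['torque'])"
```

```text
tcp [ 554.6 -130.    93.4] R [[-1.0, 0.014, -0.002], [0.014, 1.0, 0.0], [0.002, 0.0, -1.0]] t 8.85
shift [556.1 122.5  94.4]
[-2.936908    0.56209205 -1.09123447] [ 0.12609516  0.67789261 -0.05794402]
```

Request:
play_rows(
  targets=[
    {"x": 0.5,"y": 0,"z": 5,"wx": 0,"wy": 0,"wz": 0,"gripper": 10},
    {"x": 0.5,"y": 0,"z": 10,"wx": 0,"wy": 0,"wz": 0,"gripper": 10},
    {"x": 0.5,"y": 0,"z": 15,"wx": 0,"wy": 0,"wz": 0,"gripper": 10},
    {"x": 0.5,"y": 0,"z": 19,"wx": 0,"wy": 0,"wz": 0,"gripper": 10},
    {"x": 0.5,"y": 0,"z": 19,"wx": 0,"wy": 0,"wz": 0,"gripper": 10},
  ],
  force=45,
)

```text
time_s: 9.35
position: [554.6, -130.0, 73.9]
tool_rot: [-0.0, 0.007, 1.0, 0.0]
ft_force: [-3.2, 0.1, -3.7]
width: 0.225
finger_force: 45.0
```

Request:
play_rows(
  targets=[
    {"x": 0,"y": 0,"z": 1.5,"wx": 0,"wy": 0,"wz": 0,"gripper": 10},
    {"x": 0,"y": 0,"z": 3,"wx": 0,"wy": 0,"wz": 0,"gripper": 10},
    {"x": 0,"y": 0,"z": 4.5,"wx": 0,"wy": 0,"wz": 0,"gripper": 10},
    {"x": 0,"y": 0,"z": 4.5,"wx": 0,"wy": 0,"wz": 0,"gripper": 10},
  ],
  force=45,
)

```text
time_s: 9.75
position: [554.5, -130.2, 70.7]
tool_rot: [-0.0, 0.007, 1.0, 0.0]
ft_force: [-7.1, 1.7, 4.4]
width: 0.226
finger_force: 45.0
```

Request:
play_rows(
  targets=[
    {"x": 0,"y": 0,"z": 1,"wx": 0,"wy": 0,"wz": 0,"gripper": 10},
    {"x": 0,"y": 0,"z": 2,"wx": 0,"wy": 0,"wz": 0,"gripper": 10},
    {"x": 0,"y": 0,"z": 2,"wx": 0,"wy": 0,"wz": 0,"gripper": 10},
  ],
  force=45,
)

```text
time_s: 10.05
position: [554.7, -130.1, 70.0]
tool_rot: [-0.0, 0.007, 1.0, 0.0]
ft_force: [-11.8, 1.8, 17.7]
width: 0.217
finger_force: 45.0
```

Request:
play_rows(
  targets=[
    {"x": 0,"y": 0,"z": -1.5,"wx": 0,"wy": 0,"wz": 0,"gripper": 10},
    {"x": 0,"y": 0,"z": -1.5,"wx": 0,"wy": 0,"wz": 0,"gripper": 45},
    {"x": 0,"y": 0,"z": -1.5,"wx": 0,"wy": 0,"wz": 0,"gripper": 45},
    {"x": 0,"y": 0,"z": -1.5,"wx": 0,"wy": 0,"wz": 0,"gripper": 45},
    {"x": 0,"y": 0,"z": -1.5,"wx": 0,"wy": 0,"wz": 0,"gripper": 45},
  ],
  force=45,
)

```text
time_s: 10.55
position: [555.7, -130.2, 70.0]
tool_rot: [0.001, 0.007, 1.0, -0.0]
ft_force: [1.1, 0.3, 0.2]
width: 0.513
finger_force: 0.0
```

Request:
play_rows(
  targets=[
    {"x": 0,"y": 0,"z": -20,"wx": 0,"wy": 0,"wz": 0,"gripper": 45},
    {"x": 0,"y": 0,"z": -55,"wx": 0,"wy": 0,"wz": 0,"gripper": 45},
    {"x": 0,"y": 0,"z": -95,"wx": 0,"wy": 0,"wz": 0,"gripper": 45},
    {"x": 0,"y": 0,"z": -135,"wx": 0,"wy": 0,"wz": 0,"gripper": 45},
    {"x": 0,"y": 0,"z": -165,"wx": 0,"wy": 0,"wz": 0,"gripper": 0},
  ],
  force=45,
)

```text
time_s: 11.05
position: [555.8, -130.4, 237.4]
tool_rot: [0.001, 0.007, 1.0, -0.0]
ft_force: [0.3, 0.0, 0.0]
width: 0.443
finger_force: 0.0
```

Request:
play_rows(
  targets=[
    {"x": -10,"y": 0,"z": 0,"wx": 0,"wy": 0,"wz": 0,"gripper": 0},
    {"x": -40,"y": 0,"z": 0,"wx": 0,"wy": 0,"wz": 0,"gripper": 0},
    {"x": -70,"y": 0,"z": 0,"wx": 0,"wy": 0,"wz": 0,"gripper": 0},
    {"x": -83,"y": 0,"z": 0,"wx": 0,"wy": 0,"wz": 0,"gripper": 0},
    {"x": -83,"y": 0,"z": 0,"wx": 0,"wy": 0,"wz": 0,"gripper": 0},
  ],
  force=45,
)

```text
time_s: 11.55
position: [639.3, -130.6, 233.3]
tool_rot: [-0.0, 0.006, 1.0, -0.0]
ft_force: [-0.8, 0.1, -0.4]
width: 0.006
finger_force: 0.0
```

```bash
python3 -c "
from h import *
c=cap('wrist','w6');cap('scene','s6');cap('top','t6')
to([637.5,-131.3,230]);s=tool()[2];print(s['ft_force'],s['width'])"
```

```text
tcp [ 636.9 -131.4  234. ] R [[-1.0, 0.014, -0.002], [0.014, 1.0, 0.0], [0.002, 0.0, -1.0]] t 11.7
shift [-0.6  0.1  4. ]
[-0.10292699 -1.42453731  0.26947183] 0.003084940422359177
```

Request:
play_rows(
  targets=[
    {"x": 0,"y": 0,"z": 10,"wx": 0,"wy": 0,"wz": 0,"gripper": 0},
    {"x": 0,"y": 0,"z": 16,"wx": 0,"wy": 0,"wz": 0,"gripper": 0},
    {"x": 0,"y": 0,"z": 19,"wx": 0,"wy": 0,"wz": 0,"gripper": 0},
    {"x": 0,"y": 0,"z": 21,"wx": 0,"wy": 0,"wz": 0,"gripper": 0},
    {"x": 0,"y": 0,"z": 21,"wx": 0,"wy": 0,"wz": 0,"gripper": 0},
  ],
)

```text
time_s: 12.2
position: [638.5, -131.6, 214.8]
tool_rot: [0.001, 0.007, 1.0, -0.0]
ft_force: [-0.7, -0.1, 6.3]
width: 0.005
finger_force: 3.3
```

Request:
play_rows(
  targets=[
    {"x": 0,"y": 0,"z": 1,"wx": 0,"wy": 0,"wz": 0,"gripper": 0},
    {"x": 0,"y": 0,"z": 2,"wx": 0,"wy": 0,"wz": 0,"gripper": 0},
    {"x": 0,"y": 0,"z": 3,"wx": 0,"wy": 0,"wz": 0,"gripper": 0},
    {"x": 0,"y": 0,"z": 3,"wx": 0,"wy": 0,"wz": 0,"gripper": 0},
  ],
)

```text
time_s: 12.6
position: [639.7, -132.0, 214.1]
tool_rot: [0.003, 0.007, 1.0, -0.0]
ft_force: [-2.8, 0.6, 17.2]
width: 0.004
finger_force: 9.0
```

Request:
play_rows(
  targets=[
    {"x": 0,"y": 0,"z": 1,"wx": 0,"wy": 0,"wz": 0,"gripper": 0},
    {"x": 0,"y": 0,"z": 2,"wx": 0,"wy": 0,"wz": 0,"gripper": 0},
    {"x": 0,"y": 0,"z": 2,"wx": 0,"wy": 0,"wz": 0,"gripper": 0},
  ],
)

```text
time_s: 12.9
position: [638.2, -131.4, 209.4]
tool_rot: [0.001, 0.007, 1.0, -0.0]
ft_force: [1.2, -0.6, 2.5]
width: 0.004
finger_force: 1.9
```

Run:
```python
from h import *
to([637.5,-131.3,230]);s=tool()[2];print(s['ft_force'],s['torque'])
w=cap('wrist','w7');cap('scene','s7')
w6,s6,t6=load('w6'),load('s6'),load('t6')
im=np.zeros((600,800,3),np.uint8)
im[:300,:480]=cv2.resize(w6['pixels'],(480,300),interpolation=cv2.INTER_AREA)
im[305:600,:435]=cv2.resize(cv2.convertScaleAbs(t6['pixels'][155:206,295:370],alpha=1.6),(435,295),interpolation=2)
im[:540,485:800]=cv2.resize(cv2.convertScaleAbs(s6['pixels'][150:258,335:398],alpha=1.6),(315,540),interpolation=2)
cv2.imwrite('pics/m7.png',im)
```

```text
tcp [ 638.2 -131.4  209.4] R [[-1.0, 0.014, 0.002], [0.014, 1.0, -0.0], [-0.002, -0.0, -1.0]] t 12.9
shift [  0.7   0.1 -20.6]
[ 1.15641144 -0.55777588  2.52844118] [-0.02729235 -0.43948393 -0.02877818]
```

Request:
play_rows(
  targets=[
    {"x": 0,"y": 0,"z": 1,"wx": 0,"wy": 0,"wz": 0,"gripper": 0},
    {"x": 0,"y": 0,"z": 2,"wx": 0,"wy": 0,"wz": 0,"gripper": 0},
    {"x": 0,"y": 0,"z": 3,"wx": 0,"wy": 0,"wz": 0,"gripper": 0},
    {"x": 0,"y": 0,"z": 3,"wx": 0,"wy": 0,"wz": 0,"gripper": 0},
  ],
)

```text
time_s: 13.4
position: [637.5, -131.2, 206.2]
tool_rot: [-0.0, 0.007, 1.0, 0.0]
ft_force: [-2.8, 1.2, 9.1]
width: 0.001
finger_force: 4.4
```

Request:
play_rows(
  targets=[
    {"x": 0,"y": 0,"z": 1,"wx": 0,"wy": 0,"wz": 0,"gripper": 0},
    {"x": 0,"y": 0,"z": 2,"wx": 0,"wy": 0,"wz": 0,"gripper": 0},
    {"x": 0,"y": 0,"z": 2,"wx": 0,"wy": 0,"wz": 0,"gripper": 0},
    {"x": 0,"y": 0,"z": 2,"wx": 0,"wy": 0,"wz": 0,"gripper": 0},
  ],
)

```text
time_s: 13.8
position: [638.3, -131.5, 206.1]
tool_rot: [0.001, 0.007, 1.0, 0.0]
ft_force: [-5.0, 0.5, 17.9]
width: 0.01
finger_force: 9.2
```

Request:
play_rows(
  targets=[
    {"x": 0,"y": 0,"z": 1,"wx": 0,"wy": 0,"wz": 0,"gripper": 0},
    {"x": 0,"y": 0,"z": 2,"wx": 0,"wy": 0,"wz": 0,"gripper": 0},
    {"x": 0,"y": 0,"z": 2,"wx": 0,"wy": 0,"wz": 0,"gripper": 0},
    {"x": 0,"y": 0,"z": 2,"wx": 0,"wy": 0,"wz": 0,"gripper": 0},
  ],
)

```text
time_s: 14.2
position: [639.2, -131.9, 206.1]
tool_rot: [0.002, 0.007, 1.0, -0.0]
ft_force: [-7.7, 1.2, 28.4]
width: 0.004
finger_force: 14.1
```

Request:
play_rows(
  targets=[
    {"x": 0,"y": 0,"z": -8,"wx": 0,"wy": 0,"wz": 0,"gripper": 0},
    {"x": 0,"y": 0,"z": -15,"wx": 0,"wy": 0,"wz": 0,"gripper": 0},
    {"x": 0,"y": 0,"z": -40,"wx": 0,"wy": 0,"wz": 0,"gripper": 0},
    {"x": 10,"y": 0,"z": -75,"wx": 0,"wy": 0,"wz": 0,"gripper": 0},
    {"x": 40,"y": 0,"z": -90,"wx": 0,"wy": 0,"wz": 0,"gripper": 0},
  ],
)

```text
time_s: 14.7
position: [599.7, -130.5, 293.6]
tool_rot: [0.002, 0.006, 1.0, -0.0]
ft_force: [0.3, -0.1, -0.3]
width: 0.004
finger_force: 0.0
```

Request:
play_rows(
  targets=[
    {"x": 40,"y": 0,"z": 0,"wx": 0,"wy": 0,"wz": 1.4,"gripper": 20},
    {"x": 80,"y": 0,"z": 0,"wx": 0,"wy": 0,"wz": 2.8,"gripper": 40},
    {"x": 110,"y": 10,"z": 0,"wx": 0,"wy": 0,"wz": 4.2,"gripper": 80},
    {"x": 130,"y": 40,"z": 0,"wx": 0,"wy": 0,"wz": 5.6,"gripper": 88},
    {"x": 140,"y": 80,"z": 0,"wx": 0,"wy": 0,"wz": 7,"gripper": 88},
  ],
)

```text
time_s: 15.2
position: [457.8, -53.9, 291.2]
tool_rot: [-0.001, 0.361, 0.933, -0.0]
ft_force: [1.3, 0.3, 0.6]
width: 0.432
finger_force: 0.0
```

```bash
cat >> h.py <<'E'
def wood(c,box,z,lo=(5,70,60),hi=(22,200,255)):
    x0,y0,x1,y1=box; m=cv2.inRange(cv2.cvtColor(c['pixels'],cv2.COLOR_BGR2HSV),lo,hi); k=np.zeros_like(m); k[y0:y1,x0:x1]=m[y0:y1,x0:x1]
    n,l,st,_=cv2.connectedComponentsWithStats(k); i=1+np.argmax(st[1:,4]); ys,xs=np.nonzero(l==i)
    P=ray(c,np.c_[xs,ys],z)[:,:2]; r=cv2.minAreaRect(P.astype(np.float32)); print('bbox',st[i],'centre',np.round(r[0],1),'size',np.round(r[1],1),'ang',round(r[2],2)); print('corners',cv2.boxPoints(r).round(0).tolist()); return r
E
python3 - <<'E'
from h import *
c=load('top0'); print(cv2.cvtColor(c['pixels'][226:228,248:256],cv2.COLOR_BGR2HSV)[0].tolist())
wood(c,(218,205,290,250),30)
print('bottle cap',ray(c,[211,224],220)); to([420,283,200],np.radians(16))
t=cap('top','t8'); wood(t,(218,205,290,250),30)
g=cv2.cvtColor(t['pixels'],cv2.COLOR_BGR2GRAY).astype(float)
print(g[165:182,300:365].astype(int)[:, ::1].tolist()) if 0 else print('loose fold expect',proj(t,[[637,-132,206],[641,16,206]]))
for r in range(168,180): print(r,[int(v) for v in g[r,304:360]])
E
```

```text
[[14, 115, 155], [15, 115, 155], [15, 114, 154], [15, 118, 156], [15, 114, 155], [15, 113, 158], [15, 112, 157], [15, 114, 157]]
bbox [229 217  47  23 535] centre [423.9 285. ] size [ 52.  202.9] ang 16.54
corners [[370.0, 375.0], [428.0, 180.0], [478.0, 195.0], [420.0, 390.0]]
bottle cap [[438.0123116 412.9047998 220.       ]]
tcp [457.8 -53.9 291.2] R [[-0.739, 0.673, -0.002], [0.673, 0.739, 0.0], [0.001, -0.001, -1.0]] t 15.2
shift [254.6 223.7  91.3]
rotvec units [-0.015 -0.01   5.278]
bbox [230 217  46  23 527] centre [423.1 284.7] size [ 51.7 202.9] ang 16.09
corners [[370.0, 375.0], [426.0, 180.0], [476.0, 194.0], [420.0, 389.0]]
loose fold expect [[348.45463639 172.4178325 ]
 [311.55389399 171.9661062 ]]
168 [95, 44, 32, 32, 28, 30, 33, 32, 33, 30, 33, 27, 32, 43, 70, 77, 80, 83, 81, 82, 82, 82, 83, 83, 84, 84, 84, 86, 86, 85, 87, 86, 86, 85, 71, 63, 65, 63, 43, 25, 27, 29, 28, 32, 23, 29, 28, 30, 29, 28, 25, 147, 175, 175, 178, 177]
169 [97, 48, 46, 51, 49, 51, 51, 49, 50, 48, 48, 49, 38, 49, 63, 75, 81, 81, 83, 83, 82, 80, 83, 80, 82, 84, 82, 85, 85, 87, 85, 86, 86, 86, 84,
[... 1883 characters left out ...]
6, 81, 62, 62, 55, 46, 47, 48, 47, 49, 49, 54, 56, 56, 56, 57, 57, 57, 55, 57, 56, 58, 60, 58, 59, 60, 60, 65, 69, 67, 68, 82, 106, 114, 111, 104, 75, 74, 75, 67, 149, 172, 172, 172, 173, 176, 174]
178 [79, 54, 63, 75, 69, 85, 120, 130, 126, 114, 83, 63, 65, 54, 47, 44, 48, 46, 47, 47, 46, 53, 57, 56, 57, 57, 58, 57, 55, 59, 56, 59, 57, 58, 77, 77, 107, 108, 105, 100, 101, 109, 114, 112, 115, 104, 101, 80, 67, 148, 174, 172, 174, 171, 172, 172]
179 [79, 56, 66, 107, 115, 109, 126, 130, 128, 116, 86, 81, 75, 61, 46, 45, 47, 48, 49, 47, 47, 56, 56, 57, 57, 59, 55, 56, 56, 57, 56, 74, 81, 81, 83, 72, 95, 137, 129, 106, 99, 108, 112, 111, 128, 124, 108, 82, 67, 149, 172, 172, 173, 172, 172, 175]
```

Request:
play_rows(
  targets=[
    {"x": 35,"y": 31,"z": 0,"wx": 0,"wy": 0,"wz": 1.2,"gripper": 88},
    {"x": 70,"y": 63,"z": 0,"wx": 0,"wy": 0,"wz": 2.4,"gripper": 88},
    {"x": 105,"y": 95,"z": 0,"wx": 0,"wy": 0,"wz": 3.6,"gripper": 88},
    {"x": 140,"y": 126,"z": 0,"wx": 0,"wy": 0,"wz": 4.8,"gripper": 88},
    {"x": 175,"y": 157,"z": 0,"wx": 0,"wy": 0,"wz": 5.3,"gripper": 88},
  ],
)

```text
time_s: 15.75
position: [435.7, 167.3, 291.4]
tool_rot: [-0.0, 0.601, 0.799, -0.0]
ft_force: [0.9, 0.2, 0.2]
width: 0.932
finger_force: 0.0
```

```bash
python3 -c "
from h import *
to([423.5,285,150],np.radians(16.3))"
```

```text
tcp [435.7 167.3 291.4] R [[-0.277, 0.961, -0.001], [0.961, 0.277, -0.001], [-0.001, -0.001, -1.0]] t 15.75
shift [116.5  21.1 141.4]
rotvec units [-0.008  0.005 -0.032]
```

Request:
play_rows(
  targets=[
    {"x": 20,"y": 5,"z": 25,"wx": 0,"wy": 0,"wz": 0,"gripper": 88},
    {"x": 55,"y": 12,"z": 55,"wx": 0,"wy": 0,"wz": 0,"gripper": 88},
    {"x": 97,"y": 21,"z": 85,"wx": 0,"wy": 0,"wz": 0,"gripper": 88},
    {"x": 97,"y": 21,"z": 120,"wx": 0,"wy": 0,"wz": 0,"gripper": 88},
    {"x": 97,"y": 21,"z": 141,"wx": 0,"wy": 0,"wz": 0,"gripper": 88},
  ],
)

```text
time_s: 16.25
position: [427.0, 266.3, 147.7]
tool_rot: [-0.001, 0.597, 0.802, -0.002]
ft_force: [0.0, -0.2, -0.9]
width: 1.001
finger_force: 0.0
```

Request:
play_rows(
  targets=[
    {"x": 0,"y": 0,"z": 0,"wx": 0,"wy": 0,"wz": 0,"gripper": 88},
    {"x": 0,"y": 0,"z": 0,"wx": 0,"wy": 0,"wz": 0,"gripper": 88},
  ],
)

```text
time_s: 16.45
position: [429.0, 265.3, 150.8]
tool_rot: [-0.0, 0.599, 0.801, -0.0]
ft_force: [-0.2, -0.3, 0.3]
width: 0.998
finger_force: 0.0
```

```bash
python3 -c "
from h import *
to([429,266,6],np.radians(16.3));c=cap('wrist','w9')
wood(c,(0,0,640,310),30)
print(proj(c,[[370,375,30],[426,180,30],[476,194,30],[420,389,30]]).round(0).tolist())"
```

```text
tcp [429.  265.3 150.8] R [[-0.282, 0.959, -0.001], [0.959, 0.282, -0.001], [-0.001, -0.001, -1.0]] t 16.45
shift [  0.8   0.3 144.8]
rotvec units [-0.008  0.005  0.017]
bbox [  282    39    65   229 13340] centre [422.5 284.5] size [ 50.6 200.4] ang 16.22
corners [[370.0, 374.0], [426.0, 181.0], [475.0, 195.0], [419.0, 388.0]]
[[281.0, 37.0], [286.0, 268.0], [340.0, 269.0], [348.0, 38.0]]
```

Request:
play_rows(
  targets=[
    {"x": 0,"y": -1,"z": 40,"wx": 0,"wy": 0,"wz": 0,"gripper": 88},
    {"x": 0,"y": -1,"z": 85,"wx": 0,"wy": 0,"wz": 0,"gripper": 88},
    {"x": 0,"y": -1,"z": 120,"wx": 0,"wy": 0,"wz": 0,"gripper": 80},
    {"x": 0,"y": -1,"z": 138,"wx": 0,"wy": 0,"wz": 0,"gripper": 70},
    {"x": 0,"y": -1,"z": 145,"wx": 0,"wy": 0,"wz": 0,"gripper": 65},
  ],
  force=50,
)

```text
time_s: 17.0
position: [428.2, 265.2, 5.3]
tool_rot: [-0.0, 0.599, 0.801, -0.0]
ft_force: [-0.1, 0.1, 0.0]
width: 0.758
finger_force: 0.0
```

Request:
play_rows(
  targets=[
    {"x": 0,"y": 0,"z": 0,"wx": 0,"wy": 0,"wz": 0,"gripper": 65},
    {"x": 0,"y": 0,"z": 0,"wx": 0,"wy": 0,"wz": 0,"gripper": 40},
    {"x": 0,"y": 0,"z": 0,"wx": 0,"wy": 0,"wz": 0,"gripper": 40},
    {"x": 0,"y": 0,"z": 0,"wx": 0,"wy": 0,"wz": 0,"gripper": 40},
    {"x": 0,"y": 0,"z": 0,"wx": 0,"wy": 0,"wz": 0,"gripper": 40},
  ],
  force=50,
)

```text
time_s: 17.5
position: [428.9, 266.0, 7.2]
tool_rot: [0.0, 0.599, 0.801, 0.001]
ft_force: [-0.2, -1.0, 8.0]
width: 0.566
finger_force: 50.0
```

```bash
python3 -c "
from h import *
to([429,266,6],np.radians(16.3));s=tool()[2];print(s['ft_force'],s['width']*88.1,s['finger_force'])"
```

```text
tcp [428.9 266.    7.2] R [[-0.282, 0.959, 0.002], [0.959, 0.282, 0.002], [0.001, 0.002, -1.0]] t 17.5
shift [-0.   0.1  1.2]
rotvec units [ 0.022 -0.009  0.016]
[-0.16663224 -0.9609563   8.01956249] 49.895261052059865 49.99857075512409
```

Request:
play_rows(
  targets=[
    {"x": 0,"y": 0,"z": -20,"wx": 0,"wy": 0,"wz": 0,"gripper": 40},
    {"x": 0,"y": 0,"z": -65,"wx": 0,"wy": 0,"wz": 0,"gripper": 40},
    {"x": 0,"y": 0,"z": -115,"wx": 0,"wy": 0,"wz": 0,"gripper": 40},
    {"x": 0,"y": 0,"z": -165,"wx": 0,"wy": 0,"wz": 0,"gripper": 40},
    {"x": 0,"y": 0,"z": -210,"wx": 0,"wy": 0,"wz": 0,"gripper": 40},
  ],
  force=50,
)

```text
time_s: 18.0
position: [427.7, 265.1, 218.5]
tool_rot: [0.0, 0.599, 0.801, 0.001]
ft_force: [1.2, 1.4, -2.9]
width: 0.566
finger_force: 50.0
```

Request:
play_rows(
  targets=[
    {"x": -25,"y": -7,"z": -10,"wx": 0,"wy": 0,"wz": 0,"gripper": 40},
    {"x": -72,"y": -19,"z": -10,"wx": 0,"wy": 0,"wz": 0,"gripper": 40},
    {"x": -120,"y": -32,"z": -10,"wx": 0,"wy": 0,"wz": 0,"gripper": 40},
    {"x": -168,"y": -45,"z": -10,"wx": 0,"wy": 0,"wz": 0,"gripper": 40},
    {"x": -216,"y": -57,"z": -10,"wx": 0,"wy": 0,"wz": 0,"gripper": 40},
  ],
  force=50,
)

```text
time_s: 18.5
position: [433.5, 40.1, 226.2]
tool_rot: [0.0, 0.599, 0.801, 0.0]
ft_force: [1.6, 0.7, -2.3]
width: 0.56
finger_force: 50.0
```

Request:
play_rows(
  targets=[
    {"x": -35,"y": 10,"z": 0,"wx": 0,"wy": 0,"wz": 0.7,"gripper": 40},
    {"x": -70,"y": 28,"z": 0,"wx": 0,"wy": 0,"wz": 1.5,"gripper": 40},
    {"x": -105,"y": 45,"z": 0,"wx": 0,"wy": 0,"wz": 2.3,"gripper": 40},
    {"x": -130,"y": 58,"z": 0,"wx": 0,"wy": 0,"wz": 2.87,"gripper": 40},
    {"x": -139,"y": 61,"z": 0,"wx": 0,"wy": 0,"wz": 2.87,"gripper": 40},
  ],
  force=50,
)

```text
time_s: 19.0
position: [533.3, -76.6, 226.1]
tool_rot: [0.001, 0.713, 0.701, -0.0]
ft_force: [-0.4, -0.7, -2.4]
width: 0.565
finger_force: 50.0
```

Request:
play_rows(
  targets=[
    {"x": 0,"y": 0,"z": 0,"wx": 0,"wy": 0,"wz": 0,"gripper": 40},
    {"x": 0,"y": 0,"z": 0,"wx": 0,"wy": 0,"wz": 0,"gripper": 40},
    {"x": 0,"y": 0,"z": 0,"wx": 0,"wy": 0,"wz": 0,"gripper": 40},
  ],
  force=50,
)

```text
time_s: 19.3
position: [531.1, -72.5, 225.6]
tool_rot: [-0.001, 0.711, 0.703, 0.0]
ft_force: [-0.0, 0.6, -1.8]
width: 0.563
finger_force: 50.0
```

```bash
python3 -c "
from h import *
to([533,-76,130],np.radians(-1));s=tool()[2];print(s['ft_force'],s['width']*88.1)
z=s['position'][2]-7.2+30;t=cap('top','t10');wood(t,(290,160,370,260),z);c=cap('wrist','w10');wood(c,(200,0,450,310),z)"
```

```text
tcp [531.1 -72.5 225.6] R [[0.012, 1.0, -0.001], [1.0, -0.012, 0.001], [0.001, -0.001, -1.0]] t 19.3
shift [-3.6  2.1 95.6]
rotvec units [-0.009 -0.011  0.053]
[-1.64207665e-03  5.75649494e-01 -1.78024777e+00] 49.592879289630275
bbox [304 192  19  13 227] centre [532.1  10.9] size [69.8 46.7] ang 89.17
corners [[508.0, -24.0], [555.0, -24.0], [556.0, 46.0], [509.0, 46.0]]
bbox [  200     0   187   310 39467] centre [523.4 -25.6] size [128.1  67.1] ang 89.32
corners [[489.0, -89.0], [556.0, -90.0], [558.0, 38.0], [491.0, 39.0]]
```

Request:
play_rows(
  targets=[
    {"x": -3,"y": 2,"z": 30,"wx": 0,"wy": 0,"wz": 0,"gripper": 40},
    {"x": -3,"y": 2,"z": 70,"wx": 0,"wy": 0,"wz": 0,"gripper": 40},
    {"x": -3,"y": 2,"z": 105,"wx": 0,"wy": 0,"wz": 0,"gripper": 40},
    {"x": -3,"y": 2,"z": 120,"wx": 0,"wy": 0,"wz": 0,"gripper": 40},
    {"x": -3,"y": 2,"z": 126,"wx": 0,"wy": 0,"wz": 0,"gripper": 40},
  ],
  force=50,
)

```text
time_s: 19.9
position: [533.1, -76.6, 98.7]
tool_rot: [-0.001, 0.712, 0.702, -0.001]
ft_force: [0.1, 0.2, -2.1]
width: 0.565
finger_force: 50.0
```

Request:
play_rows(
  targets=[
    {"x": 0,"y": 0,"z": 1.5,"wx": 0,"wy": 0,"wz": 0,"gripper": 40},
    {"x": 0,"y": 0,"z": 3,"wx": 0,"wy": 0,"wz": 0,"gripper": 40},
    {"x": 0,"y": 0,"z": 4,"wx": 0,"wy": 0,"wz": 0,"gripper": 40},
    {"x": 0,"y": 0,"z": 4,"wx": 0,"wy": 0,"wz": 0,"gripper": 40},
  ],
  force=50,
)

```text
time_s: 20.3
position: [534.6, -77.1, 96.6]
tool_rot: [0.001, 0.712, 0.702, 0.001]
ft_force: [0.1, -0.6, -2.2]
width: 0.562
finger_force: 50.0
```

Request:
play_rows(
  targets=[
    {"x": 0,"y": 0,"z": 1,"wx": 0,"wy": 0,"wz": 0,"gripper": 40},
    {"x": 0,"y": 0,"z": 1,"wx": 0,"wy": 0,"wz": 0,"gripper": 40},
    {"x": 0,"y": 0,"z": 2,"wx": 0,"wy": 0,"wz": 0,"gripper": 40},
    {"x": 0,"y": 0,"z": 2,"wx": 0,"wy": 0,"wz": 0,"gripper": 40},
  ],
  force=50,
)

```text
time_s: 20.7
position: [534.4, -77.3, 94.1]
tool_rot: [0.0, 0.712, 0.702, 0.0]
ft_force: [-0.9, -1.0, 2.4]
width: 0.568
finger_force: 50.0
```

Request:
play_rows(
  targets=[
    {"x": 0,"y": 0,"z": 0,"wx": 0,"wy": 0,"wz": 0,"gripper": 55},
    {"x": 0,"y": 0,"z": 0,"wx": 0,"wy": 0,"wz": 0,"gripper": 65},
    {"x": 0,"y": 0,"z": 0,"wx": 0,"wy": 0,"wz": 0,"gripper": 80},
    {"x": 0,"y": 0,"z": 0,"wx": 0,"wy": 0,"wz": 0,"gripper": 80},
    {"x": 0,"y": 0,"z": 0,"wx": 0,"wy": 0,"wz": 0,"gripper": 80},
  ],
  force=50,
)

```text
time_s: 21.2
position: [533.9, -77.1, 93.7]
tool_rot: [-0.0, 0.712, 0.702, -0.0]
ft_force: [-0.1, 0.5, 0.3]
width: 0.906
finger_force: 0.0
```

Request:
play_rows(
  targets=[
    {"x": 0,"y": 0,"z": -20,"wx": 0,"wy": 0,"wz": 0,"gripper": 80},
    {"x": 0,"y": 0,"z": -60,"wx": 0,"wy": 0,"wz": 0,"gripper": 80},
    {"x": 0,"y": 0,"z": -105,"wx": 0,"wy": 0,"wz": 0,"gripper": 80},
    {"x": 0,"y": 0,"z": -150,"wx": 0,"wy": 0,"wz": 0,"gripper": 80},
    {"x": 0,"y": 0,"z": -195,"wx": 0,"wy": 0,"wz": 0,"gripper": 80},
  ],
)

```text
time_s: 21.7
position: [533.6, -77.2, 290.6]
tool_rot: [-0.0, 0.712, 0.702, -0.0]
ft_force: [1.1, -0.2, -0.0]
width: 0.907
finger_force: 0.0
```

Request:
play_rows(
  targets=[
    {"x": -45,"y": -15,"z": 0,"wx": 0,"wy": 0,"wz": 0,"gripper": 80},
    {"x": -90,"y": -30,"z": 0,"wx": 0,"wy": 0,"wz": 0,"gripper": 80},
    {"x": -135,"y": -45,"z": 0,"wx": 0,"wy": 0,"wz": 0,"gripper": 80},
    {"x": -180,"y": -60,"z": 0,"wx": 0,"wy": 0,"wz": 0,"gripper": 80},
    {"x": -220,"y": -60,"z": 0,"wx": 0,"wy": 0,"wz": 0,"gripper": 80},
  ],
)

```text
time_s: 22.2
position: [468.5, -298.7, 289.1]
tool_rot: [-0.0, 0.713, 0.701, 0.0]
ft_force: [0.5, 0.7, -0.2]
width: 0.906
finger_force: 0.0
```

Run:
```python
from h import *
s=tool()[2];print(s['time_s'],s['position'],s['ft_force'])
t=cap('top','t11');wood(t,(295,165,370,260),118);sc=cap('scene','s11')
im=np.zeros((600,800,3),np.uint8)
im[:400,:400]=cv2.resize(cv2.convertScaleAbs(t['pixels'][155:235,290:370],alpha=1.4),(400,400),interpolation=2)
im[:500,405:800]=cv2.resize(cv2.convertScaleAbs(sc['pixels'][150:260,305:392],alpha=1.5),(395,500),interpolation=2)
cv2.imwrite('pics/m11.png',im)
```

```text
22.2 [ 468.49120356 -298.71492649  289.11544339] [ 0.50451843  0.6753618  -0.20959353]
bbox [306 194  47  13 583] centre [534.7 -54.6] size [194.1  50.8] ang 89.17
corners [[508.0, -151.0], [559.0, -152.0], [562.0, 42.0], [511.0, 43.0]]
```

View pics/m11.png

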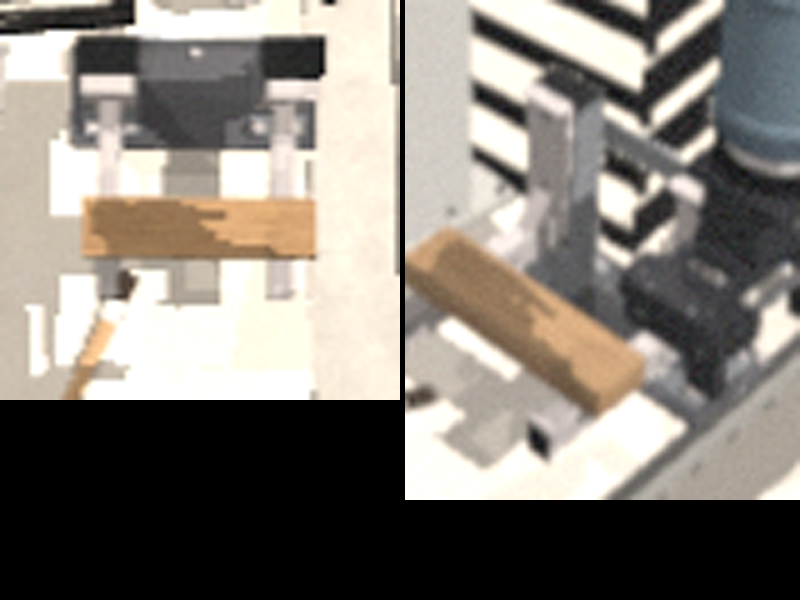

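The last view shows the batten flat across both arms: top-crop columns 82–316, arm centres at about 108 and 282, so both ends overhang almost equally. The two bracket folds sit level at crop row 85. The gripper is clear, so I'm handing in.

```bash
python3 -c "
from station import robot
print(robot.close_job())"
```

```text
the job is handed in; nothing more can be done
None
```

I handed the job in at about 22 s, but it returned no verdict. The bracket is hooked in and pressed to a hard stop within about 0.1 mm of the seat height; I took the catch as snapped from that, without seeing it. The batten lies flat across both arms, centred to within a few millimetres, and I touched none of the other items.

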